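Test the air cut-out, then set its bleed screw

ROBOT

A 6-joint arm with a two-finger parallel gripper is mounted at the origin on the work surface. World frame = base frame: x ahead of the robot, y to its left, z up, the work surface at z = 0. Lengths are in mm, angles in rad, forces in N, time in s.
With the tool pointing down it reaches from about 300 to 775 mm from the base axis. Payload 14.6 kg.
Tool frame: the origin (TCP) lies at the very end of the fingers, on their centre line; the grasp point (between the pads) lies 19 mm behind it; y points along the fingers, z is the direction in which the jaws open and shut, and the axes are right-handed (so a half turn about y gives the same grasp; the last joint's range is limited). The gripper opens to 94 mm and grips with 3 to 60 N. Pads are 16 mm wide; open, the fingers measure 119 mm over their backs; the gripper's body (75 mm by 177 mm) begins 78 mm behind the grasp point.
Start: joints at [-1.192, 0.3, 1.521, -0, 1.321, -0.067], TCP at [237.141, -496.239, 205.446] pointing down, gripper open.
Joint ranges: [-3.03, 3.03], [-0.79, 2.21], [0.23, 2.52], [-1.04, 4.18], [0, 3.07], [-2.55, 2.55]. Speed limits (rad/s): [2.22, 2.22, 2.57, 3.14, 3.14, 3.14].

INTERFACE

Orientations are given as [roll, pitch, yaw] about the fixed x, y, z axes, in that order (R = Rz(yaw) Ry(pitch) Rx(roll)).
In Python, from cell import monitor, optics, manip gives the robot as it stands.
- The arm moves only by the shell command python3 -m creep 'ROWS' [FORCE]. ROWS is JSON, a list of rows, each an object of numbers: "tx", "ty", "tz": the shift along the tool's x, y, z scaled (see below); "turn": the turn about the tool's y scaled (see below); "fingers": the finger opening in mm, from 0 to 94. In form: [{"tx": .., "ty": .., "tz": .., "turn": .., "fingers": ..}, ...]. A call has 1 to 20 rows; each row is the pose to reach, as a shift and turn from the pose measured when the call began, along the tool's axes at that moment, turning the shorter way round; what a row does not reach only later rows make up. The controller multiplies each number of a shift by 200 mm and each number of a turn by pi rad. A row lasts 1/10 s, in which the tool goes at most 50 mm and 8.59 degrees, less where a joint would pass 70% of its speed; a pose out of reach is approached as far as the arm can. A call with a number of a shift or a turn outside -1 to 1 is refused whole. A call with a gripper value outside its range is refused whole. The fingers move at their own pace and stop on an object; FORCE is the grip in N (left out, the last holds). Time passes only in rows, so rows that repeat a pose let the fingers close. It gives the time, the measured TCP pose, the force and the opening at its end, in the units of the state.
- monitor.read_state(): the state, without advancing time (a new reading comes with each control period).
- optics.camera(name): name is "side" or "top"; returns a dict with "frame" (384x512x3 uint8, red, green, blue), "range_z" (384x512 float32, mm along the optical axis (not along the pixel's ray), 0 where there is no reading), "fx", "fy", "cx", "cy" (pixels), "distortion" ([k1, k2, p1, p2, k3] as OpenCV has them; the pictures are not rectified), "R" (3x3) and "t" (3): a world point X has camera coordinates R X + t. Camera axes: x right, y down, z forward; pixel columns grow to the right and rows downward; lengths in mm; the calibration is good to about 2 mm. A picture is of the moment at which its call begins.
- manip.sign_off(): hands the job in, once; it reports no verdict.
The state is a dict: "clock": time; "joints": joint angles; "qd": joint speeds; "effort": joint torques, N m; "eef_pos": TCP position; "eef_rot": TCP orientation; "wrist_force": force on the tool from outside, world axes, zero at the start; "moment": the same for the moment, N m; "finger_gap": finger opening in mm.
Only numpy, scipy, OpenCV 4.12 (cv2) and the standard library are available. Lean on these libraries where they do the work, as an engineer would, in place of code of your own. Each camera call takes 0.05 s, during which the arm holds its last target.

TASK

Check the air cut-out on the bench: press its round test button so that the upright lever drops, then lift the lever back up over its top until it stays up by itself. After that turn the wing-headed thumbscrew clockwise (seen from above) until it seats, and back it off a quarter turn. Finish while still holding the thumbscrew firmly in the gripper there, so that it cannot move while I tighten its lock nut, and leave the loose things around the unit alone.

Things in the scene. Friction and masses are not known exactly. Their poses are not given: they have to be found in the camera images.
- cutout: The air cut-out: a grey housing 100 (x) x 260 (y) x 60 (z) mm, fixed to the bench on a 120 x 280 x 6 mm foot plate. Origin at the centre of its underside; z up, y along its length. Along the middle of its top stand the lever (pivot at y = +105 mm, in a slot), the test button (y = 0) and the thumbscrew (y = -95 mm).
- button_top (a point): Centre of the top face of the test button, a round black cap 32 mm across that stands 18 mm above the housing top and is pressed straight down. When the button is 3 to 4 mm down it tips the lever over the top; the lever then falls by its own weight in about half a second.
- test_button (a joint): Test button travel: 0 out, 0.007 m fully in. Springs back; about 1 N to start, 3 N fully in.
- lever_ball (a point): Centre of the black ball (24 mm across) on the end of the lever, a steel rod 8 mm thick; the ball is 100 mm from the pivot. The ball may be gripped along the cut-out's x axis and the lever then turns between the pads.
- lever_pivot (a point): Pivot of the lever, 52 mm above the bench, inside the slot; the lever turns about the cut-out's x axis, so that the ball moves in the cut-out's y-z plane.
- trip_lever (a joint): Lever angle: 0 is up (resting against its stop, leaning 0.2 rad from vertical towards the test button), 1.45 rad is dropped (leaning 1.25 rad from vertical the other way, towards the cut-out's +y, the ball then about 83 mm above the bench and beyond the housing's end). It is vertical at 0.2 and falls by its own weight to whichever side it leans. Weighs about 60 g.
- screw_grip (a point): Centre of the thumbscrew's flat wing head, on its upright axis, 96 mm above the bench. The head is 10 mm thick, 56 mm long at the top and 44 mm at its foot; its foot is 80 mm and its top 112 mm above the bench. A six-sided lock nut 30 mm across sits under it, its top 70 mm above the bench. The wings lie along this point's x axis.
- thumbscrew (a joint): Thumbscrew angle in rad, growing as it is turned clockwise seen from above. At 0 the wings lie along the cut-out's x axis. It seats against a hard stop at 4.2 and starts 1.2 to 2.5 rad short of that. It does not rise or sink noticeably; stiff enough (0.04 N m) to stay where it is left.
- tape_roll: Bystander: roll of cream tape lying flat, 90 mm across, 24 mm high, loose. Origin at the centre of its underside.
- tube_cut: Bystander: short clear tube standing on end, 44 mm across, 60 mm high, loose. Origin at the centre of its underside.
- ply_offcut: Bystander: plywood offcut 50 x 160 x 30 mm lying flat, loose. Origin at the centre of its underside.

How it is judged (in metres and radians):
On the way, in this order (a step that is already met when the one before it is completed fails the run):
1. the test button is pressed while the lever is still up (value of joint test_button above 0.002 m and value of joint trip_lever below 0.5 rad).
2. the lever has dropped, untouched by the arm (value of joint trip_lever above 1.2 rad and contact force between each of the arm, the fingers and trip_lever below 0.1 N), for 0.1 s.
3. the lever is back up and stays there by itself (value of joint trip_lever below 0.1 rad and contact force between the fingers and trip_lever below 0.1 N), for 0.2 s.
4. the thumbscrew is seated (within 0.08 rad of its stop) (value of joint thumbscrew above 4.12 rad), for 0.05 s.
At the end, for the whole second after the job is handed in: The thumbscrew stands still a quarter turn (1.571 rad, within 0.26 rad) back from its stop and the fingers grip it with more than 5 N; the lever is up (below 0.1 rad) and the button out (below 1 mm) (value of joint thumbscrew between 2.37 and 2.89 rad and velocity of joint thumbscrew between -0.1 and 0.1 rad/s and contact force between the fingers and thumbscrew above 5 N and value of joint trip_lever below 0.1 rad and value of joint test_button below 0.001 m); the arm keeps its last pose, push and grip.
It fails at once if a bystander is shoved more than 30 mm (distance of any of tape_roll, tube_cut, ply_offcut from where it was at the start of the episode above 0.03 m).
It fails at once if the clear tube is knocked over (angle between tube_cut's own z axis and vertical above 0.5 rad).
It also fails if it takes over 72 s, if anything falls off the work surface, if the arm or the gripper's body presses on something with over 40 N, if the wrist force passes 120 N, or if a joint passes its speed limit or range.

## Working session

There is one attempt and no reset: what is moved stays moved. The work goes in short steps, Python scripts to look and compute and a shell command to move; the robot and the scene stay as the last step left them, time stands still between calls to the robot, and variables do not carry over. Pictures are saved under pics/ and viewed, and the job is handed in when it is done.

```bash
ls; mkdir -p pics; python3 - <<'E'
from cell import monitor, optics
import cv2
print(monitor.read_state())
for n in("top","side"):
    c=optics.camera(n); cv2.imwrite(f"pics/{n}0.png",c["frame"][:,:,::-1])
    print(n,c["fx"],c["fy"],c["cx"],c["cy"],c["distortion"],c["R"],c["t"])
E
```

```text
pics
{'clock': 0.0, 'joints': array([-1.19154871e+00,  3.00450293e-01,  1.52155269e+00, -4.02499142e-06,
        1.32069440e+00, -6.66127600e-02]), 'qd': array([ 0.00052341, -0.00073373,  0.00049457,  0.00051269,  0.00180887,
        0.00084698]), 'effort': array([-2.00773713e-03, -5.31815743e+01, -3.52735770e+01,  7.07548088e-02,
        2.44024774e-02, -9.68717723e-05]), 'eef_pos': array([ 237.07637938, -496.00448987,  204.90975059]), 'eef_rot': array([-1.57189887e+00,  6.96449173e-05, -2.69573131e+00]), 'wrist_force': array([-0.05539569, -0.11309988,  0.04672158]), 'moment': array([-0.00689172,  0.00102735, -0.01016658]), 'finger_gap': 93.85258223637041}
top 418.88237088880203 418.88237088880203 255.8396092968486 193.31783235755097 [-0.15553585  0.          0.          0.          0.        ] [[ 0.01507935 -0.99988498 -0.00162334]
 [-0.98772083 -0.01464337 -0.15554142]
 [ 0.15549976  0.00394887 -0.98782804]] [ 12.88312058 604.77600941 848.82746515]
side 403.9931102089051 403.9931102089051 252.378933529261 192.48865577839516 [-0.12089886  0.          0.          0.          0.        ] [[ 0.84261571 -0.53848598 -0.00562337]
 [-0.41444006 -0.64177183 -0.64526612]
 [ 0.34385783  0.54604192 -0.76393718]] [-468.45896507  340.54317026  647.78545051]
```

View pics/top0.png

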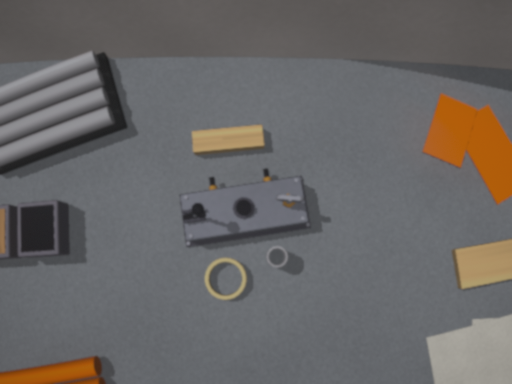

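View pics/side0.png

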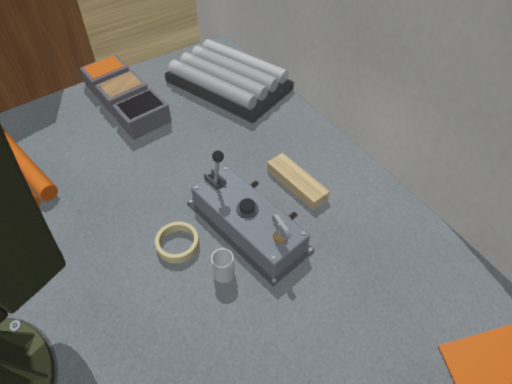

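The top view shows the lever ball near (198,210), the button near (243,208) and the thumbscrew near (289,200). The tape roll is at (226,279), the tube at (277,257) and the ply at (228,139). I'll enlarge both views.

```bash
cat > h.py <<'E'
import numpy as np, cv2
from cell import monitor, optics
def K(c): return np.array([[c["fx"],0,c["cx"]],[0,c["fy"],c["cy"]],[0,0,1.]])
def ray(c,u,v):
    p=cv2.undistortPoints(np.array([[[u,v]]],float),K(c),np.array(c["distortion"]))[0,0]
    R=np.array(c["R"]);t=np.array(c["t"]); return -R.T@t, R.T@np.array([p[0],p[1],1])
def atz(c,u,v,z):
    o,d=ray(c,u,v); return o+d*(z-o[2])/d[2]
def proj(c,X):
    return cv2.projectPoints(np.array(X,float).reshape(-1,1,3),cv2.Rodrigues(np.array(c["R"]))[0],np.array(c["t"],float),K(c),np.array(c["distortion"]))[0][:,0]
def crop(c,name,x0,y0,x1,y1,s):
    im=cv2.resize(c["frame"][y0:y1,x0:x1,::-1],None,fx=s,fy=s,interpolation=cv2.INTER_CUBIC)
    for x in range((x0+9)//10*10,x1,10):
        cv2.line(im,(int((x-x0+.5)*s),0),(int((x-x0+.5)*s),6),(0,255,255),1)
        if x%20==0: cv2.putText(im,str(x),(int((x-x0)*s)-8,18),0,.4,(0,255,255),1)
    for y in range((y0+9)//10*10,y1,10):
        cv2.line(im,(0,int((y-y0+.5)*s)),(6,int((y-y0+.5)*s)),(0,255,255),1)
        cv2.putText(im,str(y),(8,int((y-y0+.5)*s)+4),0,.4,(0,255,255),1)
    cv2.imwrite("pics/"+name,im)
E
python3 - <<'E'
from h import *
c=optics.camera("top"); crop(c,"topc.png",170,165,320,265,5)
c=optics.camera("side"); crop(c,"sidec.png",180,140,320,280,4)
E
```

```text
(no output)
```

View pics/topc.png

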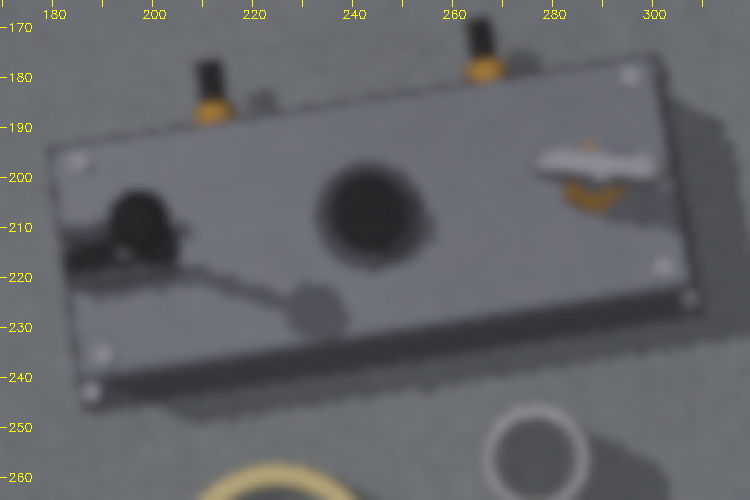

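View pics/sidec.png

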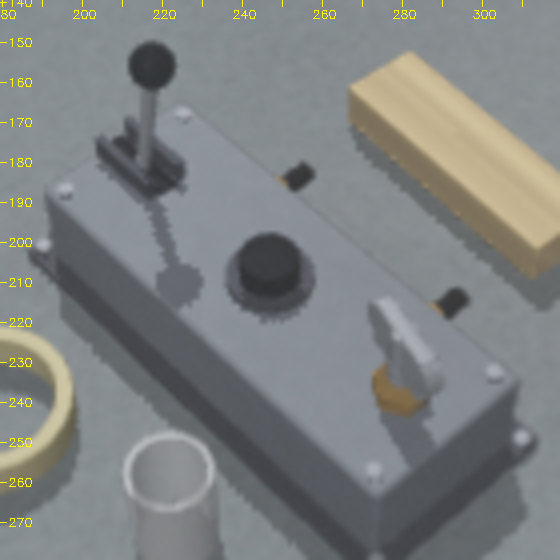

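```bash
python3 - <<'E'
from h import *
c=optics.camera("top"); s=optics.camera("side")
r=c["range_z"]
def dep(c,u,v):
    o,d=ray(c,u,v); z=np.median(c["range_z"][int(round(v))-1:int(round(v))+2,int(round(u))-1:int(round(u))+2]); return o+d*z
for n,u,v in [("housing",220,195),("housing2",270,210),("button",243.5,207.5),("ball",197.5,208),("screw",289,197),("bench",150,150),("tube rim",277,247),("tape",226,259),("ply",228,139)]: print(n,dep(c,u,v).round(1))
for n,u,v in [("button",246,205),("ball",216.5,155.5),("screw",281,222)]: print('s',n,dep(s,u,v).round(1))
for z in (60,66):
    P=[atz(c,u,v,z) for u,v in [(179.7,194.5),(301,175.5),(307.5,222),(185.5,239)]]
    print(z,np.round(P,1).tolist(),[np.linalg.norm(P[i]-P[i-1]).round(1) for i in range(4)], np.mean(P,0).round(1))
print(atz(c,277,257,60),atz(c,225.5,279,24))
def tri(a,b):
    (o1,d1),(o2,d2)=a,b
    x=np.linalg.lstsq(np.c_[d1,-d2],o2-o1,rcond=None)[0]; p,q=o1+d1*x[0],o2+d2*x[1]; return ((p+q)/2).round(1),np.linalg.norm(p-q).round(1)
print("button",tri(ray(c,243,207.3),ray(s,246.3,205.2)))
print("ball",tri(ray(c,197.3,208.3),ray(s,216.6,155.7)))
print("screw",tri(ray(c,288.5,197.3),ray(s,280.5,224)))
E
```

```text
housing [597.7  97.4  60.8]
housing2 [567.5  -8.3  60.8]
button [569.8  46.7  78.2]
ball [557.2 129.4 162.2]
screw [587.8 -44.1 112.5]
bench [ 7.101e+02  2.692e+02 -1.000e-01]
tube rim [490.6 -23.8  58.1]
tape [464.1  84.1  24.1]
ply [729.2  86.1  30. ]
s button [570.6  45.9  76.7]
s ball [554.5 126.  158.2]
s screw [589.6 -46.1 110.9]
60 [[597.6, 183.2, 60.0], [642.3, -73.6, 60.0], [543.4, -87.1, 60.0], [503.9, 167.2, 60.0]] [np.float64(95.1), np.float64(260.7), np.float64(99.8), np.float64(257.4)] [571.8  47.4  60. ]
66 [[596.7, 182.1, 66.0], [641.1, -73.0, 66.0], [542.8, -86.4, 66.0], [503.6, 166.2, 66.0]] [np.float64(94.4), np.float64(258.9), np.float64(99.2), np.float64(255.6)] [571.1  47.2  66. ]
[469.90353166 -23.87923438  60.        ] [421.37032539  84.22440009  24.        ]
button (array([571.5,  47.6,  73.4]), np.float64(1.5))
ball (array([557.6, 131.5, 151.5]), np.float64(0.7))
screw (array([589.4, -44.2, 102.4]), np.float64(1.5))
```

Everything agrees: the housing centre is about (571.3, 47.2), yaw 0.163, and the ball is where the geometry predicts. I'll write a helper that converts world goals into move units.

```bash
cat >> h.py <<'E'
from scipy.spatial.transform import Rotation as Ro
C=np.array([571.3,47.2]); YAW=0.163
def cut(x,y,z):
    c,s=np.cos(YAW),np.sin(YAW); return np.array([C[0]+c*x-s*y,C[1]+s*x+c*y,z])
def go(p,za=YAW):
    st=monitor.read_state(); R=Ro.from_euler('xyz',st["eef_rot"]).as_matrix()
    d=R.T@(np.array(p)-st["eef_pos"])/200
    z=np.arctan2(R[1,2],R[0,2]); t=-(za-z); t=(t+np.pi)%(2*np.pi)-np.pi
    return d.round(4), round(t/np.pi,4)
def st():
    s=monitor.read_state(); print({k:np.round(s[k],2).tolist() for k in("clock","joints","eef_pos","eef_rot","wrist_force","moment","finger_gap")})
E
python3 - <<'E'
from h import *
s=optics.camera("top")
a,b=atz(s,277.3,196,111),atz(s,300,198.5,111)
print(a,b,np.arctan2(*(a-b)[1::-1]),(a+b)/2)
print(go(cut(0,0,150)))
for n,p in[("top",s)]: print(proj(s,[cut(0,0,78),cut(0,-95,112),cut(0,85.1,150)]))
s=optics.camera("side");print(proj(s,[cut(0,0,78),cut(0,-95,96),cut(0,85.1,150)]))
E
```

```text
[589.73779518 -20.98823995 111.        ] [585.3815759  -66.12794709 111.        ] 1.474588994547495 [587.55968554 -43.55809352 111.        ]
(array([-2.6791,  0.2771, -1.7309]), np.float64(-0.41))
[[243.27729063 206.77743277]
 [290.19490298 197.61943594]
 [197.48708536 208.62233863]]
[[245.93527346 204.02802416]
 [279.48052381 227.5790132 ]
 [216.84827559 156.30569151]]
```

```bash
python3 -m creep '[{"tx":-0.9,"ty":0,"tz":-0.58,"turn":-0.2,"fingers":0},{"tx":-0.9,"ty":0,"tz":-0.58,"turn":-0.2,"fingers":0},{"tx":-0.9,"ty":0,"tz":-0.58,"turn":-0.2,"fingers":0},{"tx":-0.9,"ty":0,"tz":-0.58,"turn":-0.2,"fingers":0},{"tx":-0.9,"ty":0,"tz":-0.58,"turn":-0.2,"fingers":0},{"tx":-0.9,"ty":0,"tz":-0.58,"turn":-0.2,"fingers":0},{"tx":-0.9,"ty":0,"tz":-0.58,"turn":-0.2,"fingers":0},{"tx":-0.9,"ty":0,"tz":-0.58,"turn":-0.2,"fingers":0}]' 20; python3 -c "
from h import *
st();print(go(cut(0,0,180)))"
```

```text
clock: 1.2
eef_pos: [348.9, -315.0, 205.3]
eef_rot: [-1.571, 0.0, -2.07]
wrist_force: [0.3, 0.1, 0.2]
finger_gap: 33.3
{'clock': 1.2, 'joints': [-0.81, 0.12, 1.74, -0.0, 1.28, -0.31], 'eef_pos': [348.9, -315.05, 205.26], 'eef_rot': [-1.57, 0.0, -2.07], 'wrist_force': [0.28, 0.12, 0.2], 'moment': [-0.05, -0.09, -0.06], 'finger_gap': 33.25}
(array([-2.1226,  0.1263,  0.1086]), np.float64(-0.2109))
```

```bash
python3 -m creep '[{"tx":-1,"ty":0,"tz":0.05,"turn":-0.2,"fingers":0},{"tx":-1,"ty":0,"tz":0.05,"turn":-0.2,"fingers":0},{"tx":-1,"ty":0,"tz":0.05,"turn":-0.2,"fingers":0},{"tx":-1,"ty":0,"tz":0.05,"turn":-0.2,"fingers":0},{"tx":-1,"ty":0,"tz":0.05,"turn":-0.2,"fingers":0},{"tx":-1,"ty":0,"tz":0.05,"turn":-0.2,"fingers":0},{"tx":-1,"ty":0,"tz":0.05,"turn":-0.2,"fingers":0},{"tx":-1,"ty":0,"tz":0.05,"turn":-0.2,"fingers":0}]'; python3 -c "
from h import *
st();print(go(cut(0,0,180)))"
```

```text
clock: 2.0
eef_pos: [453.0, -145.7, 205.2]
eef_rot: [-1.571, 0.0, -1.446]
wrist_force: [-0.4, -0.3, -0.2]
finger_gap: 0.2
{'clock': 2.0, 'joints': [-0.39, 0.13, 1.72, -0.0, 1.28, -0.51], 'eef_pos': [452.96, -145.73, 205.24], 'eef_rot': [-1.57, 0.0, -1.45], 'wrist_force': [-0.41, -0.25, -0.17], 'moment': [-0.05, -0.11, 0.0], 'finger_gap': 0.25}
(array([-0.8834,  0.1261,  0.7074]), np.float64(-0.0121))
```

```bash
python3 -m creep '[{"tx":-0.883,"ty":0.12,"tz":0.707,"turn":-0.012,"fingers":0},{"tx":-0.883,"ty":0.12,"tz":0.707,"turn":-0.012,"fingers":0},{"tx":-0.883,"ty":0.12,"tz":0.707,"turn":-0.012,"fingers":0},{"tx":-0.883,"ty":0.12,"tz":0.707,"turn":-0.012,"fingers":0},{"tx":-0.883,"ty":0.12,"tz":0.707,"turn":-0.012,"fingers":0},{"tx":-0.883,"ty":0.12,"tz":0.707,"turn":-0.012,"fingers":0},{"tx":-0.883,"ty":0.12,"tz":0.707,"turn":-0.012,"fingers":0},{"tx":-0.883,"ty":0.12,"tz":0.707,"turn":-0.012,"fingers":0}]'; python3 -c "
from h import *
st();print(go(cut(0,0,85)))"
```

```text
clock: 2.8
eef_pos: [571.0, 45.6, 181.5]
eef_rot: [-1.571, -0.0, -1.41]
wrist_force: [-0.9, -0.6, 0.3]
finger_gap: 0.3
{'clock': 2.8, 'joints': [0.02, 0.37, 1.48, -0.0, 1.29, -0.14], 'eef_pos': [570.99, 45.59, 181.46], 'eef_rot': [-1.57, -0.0, -1.41], 'wrist_force': [-0.86, -0.63, 0.34], 'moment': [0.02, -0.11, -0.02], 'finger_gap': 0.29}
(array([-0.0077,  0.4823,  0.0029]), np.float64(-0.0008))
```

```bash
python3 -m creep '[{"tx":-0.007,"ty":0.2,"tz":0,"turn":0,"fingers":0},{"tx":-0.007,"ty":0.35,"tz":0,"turn":0,"fingers":0},{"tx":-0.007,"ty":0.45,"tz":0,"turn":0,"fingers":0},{"tx":-0.007,"ty":0.48,"tz":0,"turn":0,"fingers":0},{"tx":-0.007,"ty":0.49,"tz":0,"turn":0,"fingers":0},{"tx":-0.007,"ty":0.5,"tz":0,"turn":0,"fingers":0},{"tx":-0.007,"ty":0.51,"tz":0,"turn":0,"fingers":0},{"tx":-0.007,"ty":0.52,"tz":0,"turn":0,"fingers":0},{"tx":-0.007,"ty":0.52,"tz":0,"turn":0,"fingers":0}]'; python3 - <<'E'
from h import *
st()
E
python3 -m creep '[{"ty":0.008,"tx":0,"tz":0,"turn":0,"fingers":0},{"ty":0.016,"tx":0,"tz":0,"turn":0,"fingers":0},{"ty":0.024,"tx":0,"tz":0,"turn":0,"fingers":0},{"ty":0.024,"tx":0,"tz":0,"turn":0,"fingers":0},{"ty":0.024,"tx":0,"tz":0,"turn":0,"fingers":0}]'
python3 - <<'E'
from h import *
st()
c=optics.camera("side"); crop(c,"sp.png",180,100,320,240,4)
E
```

```text
clock: 3.7
eef_pos: [570.9, 46.9, 77.7]
eef_rot: [-1.571, -0.0, -1.41]
wrist_force: [-0.1, -0.5, 0.2]
finger_gap: 0.2
{'clock': 3.7, 'joints': [0.02, 0.48, 1.58, -0.0, 1.08, -0.14], 'eef_pos': [570.88, 46.92, 77.68], 'eef_rot': [-1.57, -0.0, -1.41], 'wrist_force': [-0.07, -0.48, 0.25], 'moment': [-0.1, -0.18, 0.05], 'finger_gap': 0.16}
clock: 4.2
eef_pos: [571.0, 47.0, 73.0]
eef_rot: [-1.57, -0.0, -1.41]
wrist_force: [-0.1, 0.4, 2.0]
finger_gap: 0.7
{'clock': 4.2, 'joints': [0.02, 0.49, 1.59, -0.0, 1.07, -0.14], 'eef_pos': [571.0, 46.98, 72.97], 'eef_rot': [-1.57, -0.0, -1.41], 'wrist_force': [-0.13, 0.42, 1.97], 'moment': [-0.02, -0.17, 0.03], 'finger_gap': 0.66}
```

View pics/sp.png

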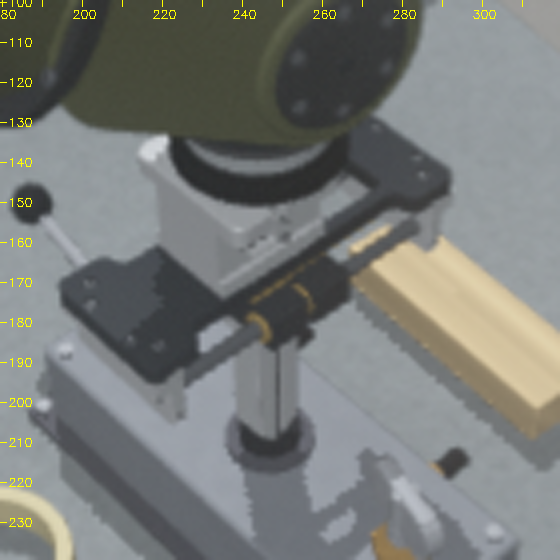

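The button is down about 5 mm (2 N) and the lever is falling, with the ball at pixel (187,151). Next I raise the tool while it drops.

```bash
python3 -m creep '[{"tx":0,"ty":-0.1,"tz":0,"turn":0,"fingers":20},{"tx":0,"ty":-0.3,"tz":0,"turn":0,"fingers":50},{"tx":0,"ty":-0.5,"tz":0,"turn":0,"fingers":50},{"tx":0,"ty":-0.5,"tz":0,"turn":0,"fingers":50},{"tx":0,"ty":-0.5,"tz":0,"turn":0,"fingers":50},{"tx":0,"ty":-0.5,"tz":0,"turn":0,"fingers":50},{"tx":0,"ty":-0.5,"tz":0,"turn":0,"fingers":50},{"tx":0,"ty":-0.5,"tz":0,"turn":0,"fingers":50}]'
python3 - <<'E'
from h import *
c=optics.camera("side"); crop(c,"sp2.png",150,100,290,240,4)
print(proj(c,[cut(0,105+94.9,83.5)]))
c=optics.camera("top"); crop(c,"tp2.png",140,165,290,265,5)
print(proj(c,[cut(0,105+94.9,83.5)]))
print(go(cut(0,199.9,150)))
E
```

```text
clock: 5.05
eef_pos: [570.6, 47.0, 172.0]
eef_rot: [-1.572, 0.0, -1.41]
wrist_force: [0.6, -0.6, -0.4]
finger_gap: 50.0
[[187.10916906 150.81525451]]
[[147.07125029 220.54779999]]
(array([-1.0002e+00,  1.1200e-01,  3.0000e-04]), np.float64(-0.0008))
```

View pics/sp2.png

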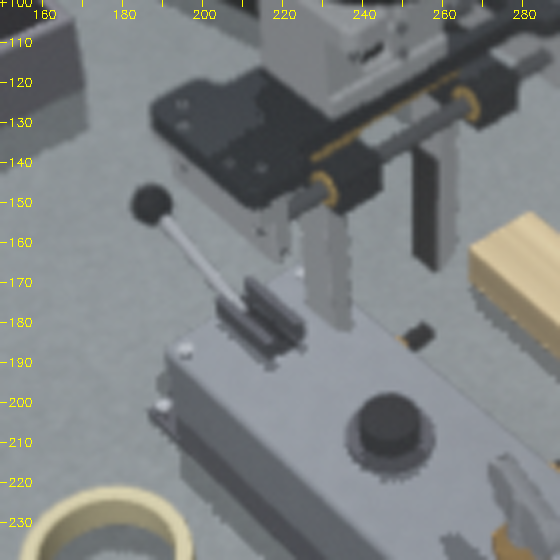

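View pics/tp2.png

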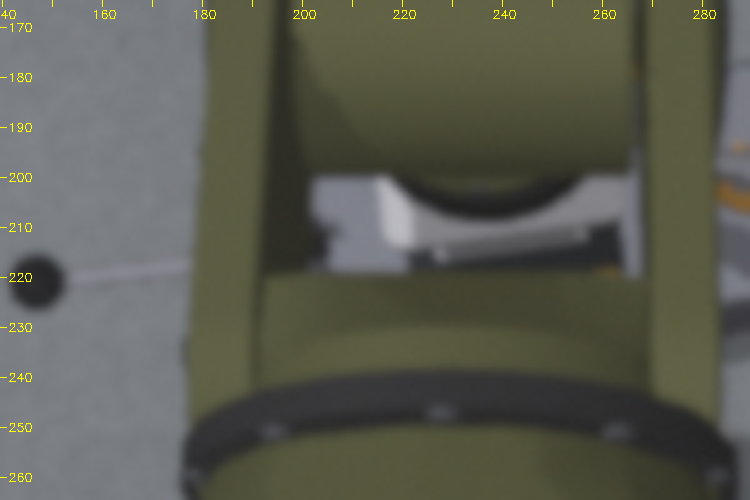

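The lever is down and untouched, with the ball at (187,151) in the side view and (147,221) in the top view, exactly as predicted. Next I move over the ball.

```bash
python3 -m creep '[{"tx":-1,"ty":0.0,"tz":0,"turn":0,"fingers":50},{"tx":-1,"ty":0.0,"tz":0,"turn":0,"fingers":50},{"tx":-1,"ty":0.0,"tz":0,"turn":0,"fingers":50},{"tx":-1,"ty":0.0,"tz":0,"turn":0,"fingers":50},{"tx":-1,"ty":0.0,"tz":0,"turn":0,"fingers":50},{"tx":-1,"ty":0.0,"tz":0,"turn":0,"fingers":50},{"tx":-1,"ty":0.0,"tz":0,"turn":0,"fingers":50},{"tx":-1,"ty":0.0,"tz":0,"turn":0,"fingers":50}]'
python3 - <<'E'
from h import *
st();print(go(cut(0,199.9,64.5)))
E
```

```text
clock: 5.95
eef_pos: [539.2, 243.1, 172.4]
eef_rot: [-1.571, -0.0, -1.412]
wrist_force: [-0.6, 0.4, 0.1]
finger_gap: 50.2
{'clock': 5.95, 'joints': [0.36, 0.42, 1.44, -0.0, 1.28, 0.2], 'eef_pos': [539.24, 243.12, 172.43], 'eef_rot': [-1.57, -0.0, -1.41], 'wrist_force': [-0.58, 0.37, 0.05], 'moment': [-0.04, -0.09, 0.02], 'finger_gap': 50.17}
(array([-0.007 ,  0.5396, -0.0006]), np.float64(-0.0013))
```

```bash
python3 -m creep '[{"tx":-0.007,"ty":0.2,"tz":0,"turn":0,"fingers":50},{"tx":-0.007,"ty":0.35,"tz":0,"turn":0,"fingers":50},{"tx":-0.007,"ty":0.45,"tz":0,"turn":0,"fingers":50},{"tx":-0.007,"ty":0.54,"tz":0,"turn":0,"fingers":50},{"tx":-0.007,"ty":0.54,"tz":0,"turn":0,"fingers":50},{"tx":-0.007,"ty":0.54,"tz":0,"turn":0,"fingers":20},{"tx":-0.007,"ty":0.54,"tz":0,"turn":0,"fingers":15},{"tx":-0.007,"ty":0.54,"tz":0,"turn":0,"fingers":15},{"tx":-0.007,"ty":0.54,"tz":0,"turn":0,"fingers":15},{"tx":-0.007,"ty":0.54,"tz":0,"turn":0,"fingers":15},{"tx":-0.007,"ty":0.54,"tz":0,"turn":0,"fingers":15}]' 8
python3 - <<'E'
from h import *
st()
p0=monitor.read_state()["eef_pos"]
c=np.cos(YAW);s=np.sin(YAW)
r=(p0[:2]-C);yc=-s*r[0]+c*r[1]; print("cut y",yc,"x",c*r[0]+s*r[1])
for th in np.arange(1.25,-.19,-.1):
    p=cut(0,105+100*np.sin(th),33+100*np.cos(th)); print(round(th,2),go(p))
E
```

```text
clock: 7.05
eef_pos: [539.1, 244.5, 65.1]
eef_rot: [-1.571, -0.0, -1.412]
wrist_force: [-1.9, -1.0, 7.4]
finger_gap: 22.9
{'clock': 7.05, 'joints': [0.36, 0.54, 1.53, -0.0, 1.07, 0.21], 'eef_pos': [539.11, 244.53, 65.13], 'eef_rot': [-1.57, -0.0, -1.41], 'wrist_force': [-1.9, -0.98, 7.38], 'moment': [-0.3, 0.37, 0.01], 'finger_gap': 22.93}
cut y 199.9417614131689 x 0.26014846294586036
1.25 (array([ 0.0002,  0.003 , -0.0013]), np.float64(-0.0013))
1.15 (array([ 0.0183, -0.0436, -0.0012]), np.float64(-0.0013))
1.05 (array([ 0.041 , -0.0881, -0.0011]), np.float64(-0.0013))
0.95 (array([ 0.068 , -0.1302, -0.001 ]), np.float64(-0.0013))
0.85 (array([ 0.0991, -0.1693, -0.0008]), np.float64(-0.0013))
0.75 (array([ 0.1339, -0.2052, -0.0007]), np.float64(-0.0013))
0.65 (array([ 0.1721, -0.2374, -0.0005]), np.float64(-0.0013))
0.55 (array([ 0.2134, -0.2656, -0.0003]), np.float64(-0.0013))
0.45 (array([ 2.572e-01, -2.895e-01, -1.000e-04]), np.float64(-0.0013))
0.35 (array([ 0.3033, -0.309 ,  0.    ]), np.float64(-0.0013))
0.25 (array([ 3.510e-01, -3.238e-01,  3.000e-04]), np.float64(-0.0013))
0.15 (array([ 0.4   , -0.3337,  0.0005]), np.float64(-0.0013))
0.05 (array([ 0.4497, -0.3387,  0.0007]), np.float64(-0.0013))
-0.05 (array([ 0.4997, -0.3387,  0.0009]), np.float64(-0.0013))
-0.15 (array([ 0.5494, -0.3337,  0.0011]), np.float64(-0.0013))
```

```bash
python3 -m creep '[{"tx":0.018,"ty":-0.045,"tz":0,"turn":0,"fingers":15},{"tx":0.041,"ty":-0.089,"tz":0,"turn":0,"fingers":15},{"tx":0.068,"ty":-0.131,"tz":0,"turn":0,"fingers":15},{"tx":0.099,"ty":-0.170,"tz":0,"turn":0,"fingers":15},{"tx":0.134,"ty":-0.206,"tz":0,"turn":0,"fingers":15},{"tx":0.172,"ty":-0.238,"tz":0,"turn":0,"fingers":15},{"tx":0.172,"ty":-0.238,"tz":0,"turn":0,"fingers":15}]'
python3 - <<'E'
from h import *
st()
c=optics.camera("side"); crop(c,"sp3.png",150,100,290,240,4)
for th in np.arange(.65,-.19,-.1):
    p=cut(0,105+100*np.sin(th),33+100*np.cos(th)); print(round(th,2),go(p))
E
```

```text
clock: 7.75
eef_pos: [545.0, 209.7, 113.7]
eef_rot: [-1.57, 0.0, -1.413]
wrist_force: [0.5, 3.2, 2.3]
finger_gap: 23.1
{'clock': 7.75, 'joints': [0.3, 0.46, 1.52, -0.0, 1.16, 0.15], 'eef_pos': [544.99, 209.67, 113.75], 'eef_rot': [-1.57, 0.0, -1.41], 'wrist_force': [0.54, 3.17, 2.26], 'moment': [0.41, -0.15, -0.02], 'finger_gap': 23.11}
0.65 (array([-0.0018,  0.0034, -0.0018]), np.float64(-0.0016))
0.55 (array([ 0.0394, -0.0249, -0.0016]), np.float64(-0.0016))
0.45 (array([ 0.0833, -0.0488, -0.0014]), np.float64(-0.0016))
0.35 (array([ 0.1293, -0.0683, -0.0011]), np.float64(-0.0016))
0.25 (array([ 0.1771, -0.0831, -0.0008]), np.float64(-0.0016))
0.15 (array([ 0.226 , -0.093 , -0.0006]), np.float64(-0.0016))
0.05 (array([ 0.2758, -0.0981, -0.0003]), np.float64(-0.0016))
-0.05 (array([ 3.258e-01, -9.810e-02, -1.000e-04]), np.float64(-0.0016))
-0.15 (array([ 3.755e-01, -9.310e-02,  2.000e-04]), np.float64(-0.0016))
```

View pics/sp3.png

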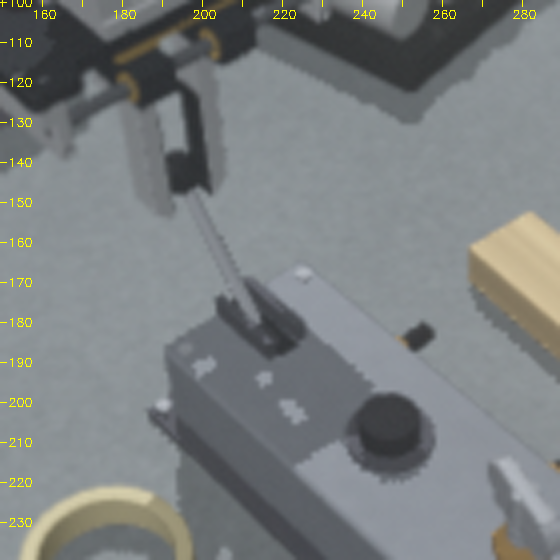

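The ball is held between the pads at about (194,143) and the lever is halfway up. Next I continue over the top.

```bash
python3 -m creep '[{"tx":0.04,"ty":-0.025,"tz":0,"turn":0,"fingers":15},{"tx":0.083,"ty":-0.049,"tz":0,"turn":0,"fingers":15},{"tx":0.129,"ty":-0.068,"tz":0,"turn":0,"fingers":15},{"tx":0.177,"ty":-0.083,"tz":0,"turn":0,"fingers":15},{"tx":0.226,"ty":-0.093,"tz":0,"turn":0,"fingers":15},{"tx":0.276,"ty":-0.098,"tz":0,"turn":0,"fingers":15},{"tx":0.326,"ty":-0.098,"tz":0,"turn":0,"fingers":15},{"tx":0.375,"ty":-0.093,"tz":0,"turn":0,"fingers":15},{"tx":0.385,"ty":-0.092,"tz":0,"turn":0,"fingers":15},{"tx":0.385,"ty":-0.092,"tz":0,"turn":0,"fingers":15},{"tx":0.385,"ty":-0.092,"tz":0,"turn":0,"fingers":15}]'
python3 - <<'E'
from h import *
st();print(go(cut(0,85.1,131)))
E
python3 -m creep '[{"tx":0,"ty":0,"tz":0,"turn":0,"fingers":30},{"tx":0,"ty":0,"tz":0,"turn":0,"fingers":60},{"tx":0,"ty":0,"tz":0,"turn":0,"fingers":60},{"tx":0,"ty":0,"tz":0,"turn":0,"fingers":60},{"tx":0,"ty":-0.1,"tz":0,"turn":0,"fingers":60},{"tx":0,"ty":-0.25,"tz":0,"turn":0,"fingers":60},{"tx":0,"ty":-0.3,"tz":0,"turn":0,"fingers":60},{"tx":0,"ty":-0.3,"tz":0,"turn":0,"fingers":60}]'
python3 - <<'E'
from h import *
st()
c=optics.camera("side"); crop(c,"sp4.png",150,100,290,240,4)
print(proj(c,[cut(0,85.1,150)]))
E
```

```text
clock: 8.9
eef_pos: [557.8, 133.5, 132.1]
eef_rot: [-1.567, 0.0, -1.413]
wrist_force: [8.3, 0.8, 2.0]
finger_gap: 23.1
{'clock': 8.9, 'joints': [0.17, 0.42, 1.54, 0.0, 1.18, 0.01], 'eef_pos': [557.83, 133.45, 132.09], 'eef_rot': [-1.57, 0.0, -1.41], 'wrist_force': [8.31, 0.78, 2.01], 'moment': [0.21, -1.52, 0.0], 'finger_gap': 23.12}
(array([ 0.011 ,  0.0055, -0.0035]), np.float64(-0.0018))
clock: 9.7
eef_pos: [558.1, 133.5, 193.2]
eef_rot: [-1.565, 0.0, -1.413]
wrist_force: [-0.0, -0.1, -0.2]
finger_gap: 59.8
{'clock': 9.7, 'joints': [0.17, 0.36, 1.47, 0.0, 1.31, 0.01], 'eef_pos': [558.05, 133.5, 193.16], 'eef_rot': [-1.57, 0.0, -1.41], 'wrist_force': [-0.05, -0.06, -0.16], 'moment': [-0.06, -0.1, -0.0], 'finger_gap': 59.78}
[[216.84827559 156.30569151]]
```

View pics/sp4.png

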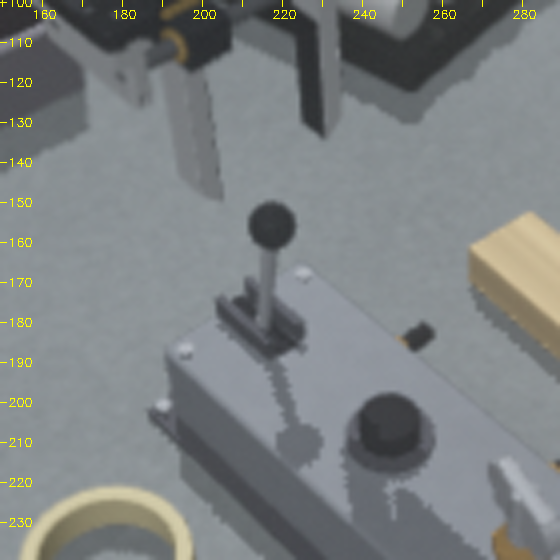

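The lever stands up by itself, ball at (217,156) as at the start. Now to the thumbscrew: I'll take a closer look at it first.

```bash
python3 - <<'E'
from h import *
for n,b in(("top",(265,180,315,217)),("side",(260,200,305,245))):
    c=optics.camera(n); crop(c,n+"w.png",*b,12)
    for a in (1.72,1.81,1.9):
        ca=YAW-a; d=np.array([np.cos(ca),np.sin(ca),0])
        g=cut(0,-95,112); print(n,a,proj(c,[g-28*d,g+28*d]).round(1).tolist(),proj(c,[g]).round(1).tolist())
print(go([587,-46,185],-0.096))
E
```

```text
top 1.72 [[276.1, 197.6], [304.3, 197.6]] [[290.2, 197.6]]
top 1.81 [[276.1, 196.4], [304.2, 198.9]] [[290.2, 197.6]]
top 1.9 [[276.3, 195.1], [304.1, 200.1]] [[290.2, 197.6]]
side 1.72 [[271.1, 212.4], [289.0, 233.0]] [[279.9, 222.5]]
side 1.81 [[272.2, 211.9], [287.9, 233.7]] [[279.9, 222.5]]
side 1.9 [[273.4, 211.4], [286.6, 234.2]] [[279.9, 222.5]]
(array([0.9089, 0.028 , 0.007 ]), np.float64(0.0807))
```

View pics/topw.png

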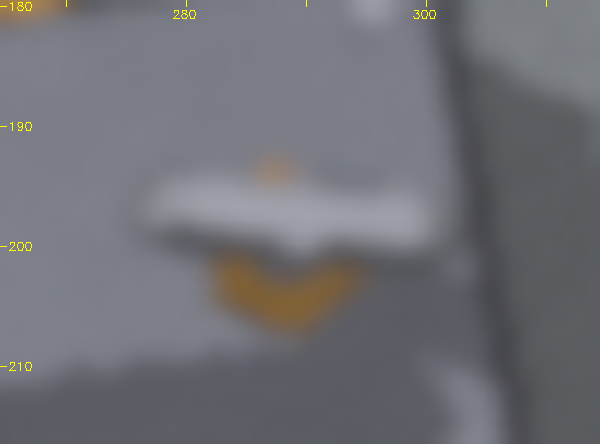

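View pics/sidew.png

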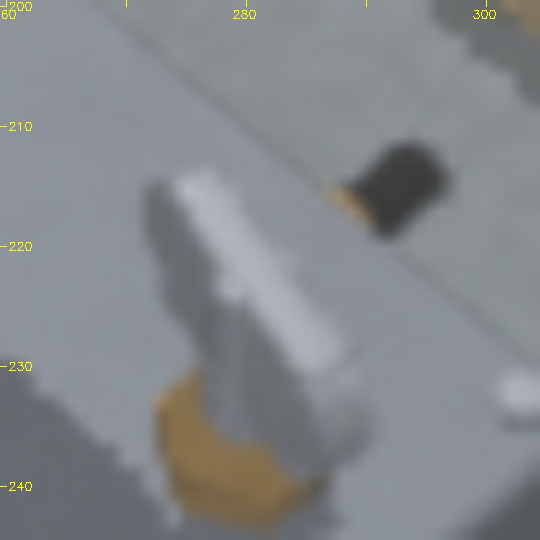

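```bash
python3 -m creep '[{"tx":0.3,"ty":0,"tz":0,"turn":0.02,"fingers":60},{"tx":0.6,"ty":0,"tz":0,"turn":0.04,"fingers":60},{"tx":0.909,"ty":0.03,"tz":0.007,"turn":0.074,"fingers":60},{"tx":0.909,"ty":0.03,"tz":0.007,"turn":0.074,"fingers":60},{"tx":0.909,"ty":0.03,"tz":0.007,"turn":0.074,"fingers":60},{"tx":0.909,"ty":0.03,"tz":0.007,"turn":0.074,"fingers":60},{"tx":0.909,"ty":0.03,"tz":0.007,"turn":0.074,"fingers":60}]'
python3 - <<'E'
from h import *
st();print(go([587.5,-45.5,80],-0.075))
c=optics.camera("top"); crop(c,"tw2.png",170,140,320,260,5)
E
```

```text
clock: 10.55
eef_pos: [586.8, -44.9, 184.1]
eef_rot: [-1.57, 0.001, -1.645]
wrist_force: [0.5, 0.8, 0.4]
finger_gap: 60.2
{'clock': 10.55, 'joints': [-0.14, 0.4, 1.43, 0.0, 1.31, -0.07], 'eef_pos': [586.77, -44.9, 184.09], 'eef_rot': [-1.57, 0.0, -1.64], 'wrist_force': [0.53, 0.79, 0.36], 'moment': [-0.03, -0.02, -0.08], 'finger_gap': 60.17}
(array([0.003 , 0.5204, 0.0037]), np.float64(0.0004))
```

View pics/tw2.png

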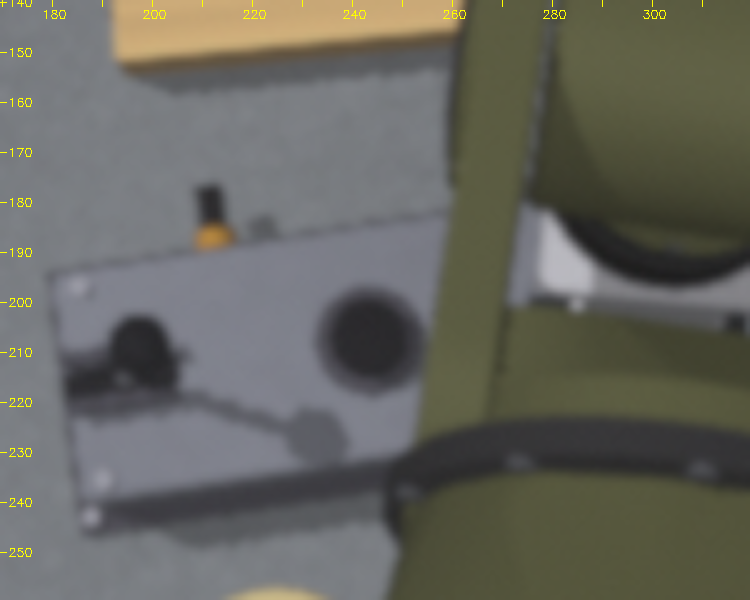

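```bash
python3 -m creep '[{"tx":0.003,"ty":0.2,"tz":0.003,"turn":0,"fingers":50},{"tx":0.003,"ty":0.35,"tz":0.003,"turn":0,"fingers":50},{"tx":0.003,"ty":0.45,"tz":0.003,"turn":0,"fingers":50},{"tx":0.003,"ty":0.5,"tz":0.003,"turn":0,"fingers":50},{"tx":0.003,"ty":0.515,"tz":0.003,"turn":0,"fingers":50},{"tx":0.003,"ty":0.515,"tz":0.003,"turn":0,"fingers":30},{"tx":0.003,"ty":0.515,"tz":0.003,"turn":0,"fingers":5},{"tx":0.003,"ty":0.515,"tz":0.003,"turn":0,"fingers":5},{"tx":0.003,"ty":0.515,"tz":0.003,"turn":0,"fingers":5},{"tx":0.003,"ty":0.515,"tz":0.003,"turn":0,"fingers":5},{"tx":0.003,"ty":0.515,"tz":0.003,"turn":0,"fingers":5},{"tx":0.003,"ty":0.515,"tz":0.003,"turn":0,"fingers":5}]' 25
python3 - <<'E'
from h import *
st()
c=optics.camera("side"); crop(c,"sw3.png",220,160,320,260,6)
E
```

```text
clock: 11.8
eef_pos: [588.9, -45.5, 82.0]
eef_rot: [-1.566, 0.001, -1.644]
wrist_force: [9.1, -0.3, -2.5]
finger_gap: 14.4
{'clock': 11.8, 'joints': [-0.14, 0.51, 1.53, 0.0, 1.1, -0.07], 'eef_pos': [588.93, -45.47, 81.98], 'eef_rot': [-1.57, 0.0, -1.64], 'wrist_force': [9.08, -0.27, -2.49], 'moment': [-0.15, -1.89, 0.07], 'finger_gap': 14.4}
```

View pics/sw3.png

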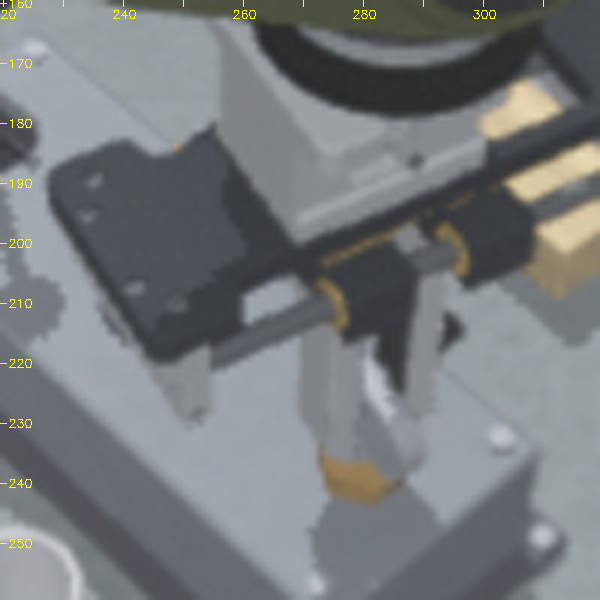

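```bash
python3 -m creep '[{"tx":0,"ty":0,"tz":0.004,"turn":0,"fingers":0},{"tx":0,"ty":0,"tz":0.004,"turn":0,"fingers":0},{"tx":0,"ty":0,"tz":0.004,"turn":0,"fingers":0},{"tx":0,"ty":0,"tz":0.004,"turn":0,"fingers":0}]' 25
python3 - <<'E'
from h import *
st()
E
```

```text
clock: 12.25
eef_pos: [589.2, -45.5, 81.9]
eef_rot: [-1.567, 0.001, -1.644]
wrist_force: [-5.5, 0.2, 1.6]
finger_gap: 14.3
{'clock': 12.25, 'joints': [-0.14, 0.51, 1.53, 0.0, 1.1, -0.07], 'eef_pos': [589.21, -45.48, 81.91], 'eef_rot': [-1.57, 0.0, -1.64], 'wrist_force': [-5.48, 0.23, 1.64], 'moment': [0.09, 1.02, 0.06], 'finger_gap': 14.26}
```

```bash
python3 -m creep '[{"tx":0,"ty":0,"tz":-0.001,"turn":0.02,"fingers":0},{"tx":0,"ty":0,"tz":-0.001,"turn":0.05,"fingers":0},{"tx":0,"ty":0,"tz":-0.001,"turn":0.08,"fingers":0},{"tx":0,"ty":0,"tz":-0.001,"turn":0.11,"fingers":0},{"tx":0,"ty":0,"tz":-0.001,"turn":0.14,"fingers":0},{"tx":0,"ty":0,"tz":-0.001,"turn":0.17,"fingers":0},{"tx":0,"ty":0,"tz":-0.001,"turn":0.2,"fingers":0},{"tx":0,"ty":0,"tz":-0.001,"turn":0.23,"fingers":0},{"tx":0,"ty":0,"tz":-0.001,"turn":0.26,"fingers":0},{"tx":0,"ty":0,"tz":-0.001,"turn":0.28,"fingers":0},{"tx":0,"ty":0,"tz":-0.001,"turn":0.3,"fingers":0},{"tx":0,"ty":0,"tz":-0.001,"turn":0.3,"fingers":0}]' 25
python3 - <<'E'
from h import *
st()
c=optics.camera("side"); crop(c,"sw4.png",220,160,320,260,6)
E
```

```text
clock: 13.45
eef_pos: [589.5, -45.7, 82.0]
eef_rot: [-1.568, 0.004, -2.588]
wrist_force: [3.9, -1.6, -2.3]
finger_gap: 14.5
{'clock': 13.45, 'joints': [-0.14, 0.51, 1.53, 0.0, 1.1, 0.88], 'eef_pos': [589.45, -45.71, 82.0], 'eef_rot': [-1.57, 0.0, -2.59], 'wrist_force': [3.85, -1.64, -2.29], 'moment': [-0.34, -0.53, 0.06], 'finger_gap': 14.54}
```

View pics/sw4.png

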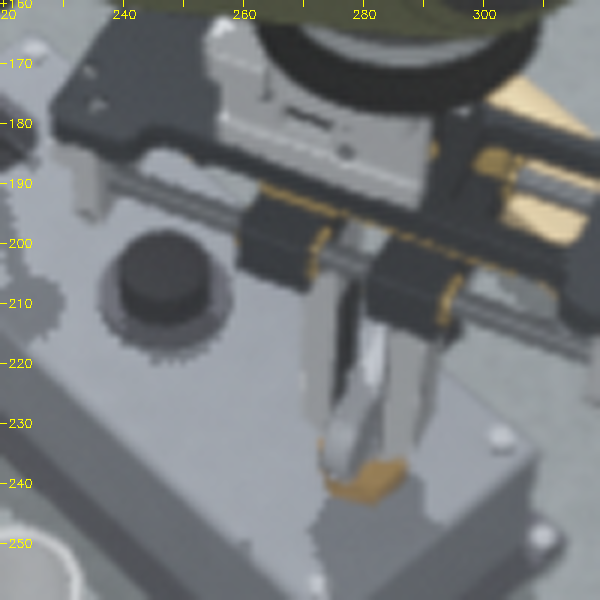

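The thumbscrew turned with the gripper. I carry on toward the stop.

```bash
python3 -m creep '[{"tx":0,"ty":0,"tz":0,"turn":0.03,"fingers":0},{"tx":0,"ty":0,"tz":0,"turn":0.06,"fingers":0},{"tx":0,"ty":0,"tz":0,"turn":0.09,"fingers":0},{"tx":0,"ty":0,"tz":0,"turn":0.12,"fingers":0},{"tx":0,"ty":0,"tz":0,"turn":0.15,"fingers":0},{"tx":0,"ty":0,"tz":0,"turn":0.18,"fingers":0},{"tx":0,"ty":0,"tz":0,"turn":0.21,"fingers":0},{"tx":0,"ty":0,"tz":0,"turn":0.24,"fingers":0},{"tx":0,"ty":0,"tz":0,"turn":0.27,"fingers":0},{"tx":0,"ty":0,"tz":0,"turn":0.30,"fingers":0},{"tx":0,"ty":0,"tz":0,"turn":0.33,"fingers":0},{"tx":0,"ty":0,"tz":0,"turn":0.36,"fingers":0},{"tx":0,"ty":0,"tz":0,"turn":0.39,"fingers":0},{"tx":0,"ty":0,"tz":0,"turn":0.40,"fingers":0},{"tx":0,"ty":0,"tz":0,"turn":0.40,"fingers":0}]' 25
python3 - <<'E'
from h import *
st()
E
python3 -m creep '[{"tx":0,"ty":0,"tz":0,"turn":0.01,"fingers":0},{"tx":0,"ty":0,"tz":0,"turn":0.02,"fingers":0},{"tx":0,"ty":0,"tz":0,"turn":0.02,"fingers":0}]' 25
python3 - <<'E'
from h import *
st()
E
python3 -m creep '[{"tx":0,"ty":0,"tz":0,"turn":0.01,"fingers":0},{"tx":0,"ty":0,"tz":0,"turn":0.02,"fingers":0},{"tx":0,"ty":0,"tz":0,"turn":0.02,"fingers":0}]' 25
python3 - <<'E'
from h import *
st()
c=optics.camera("side"); crop(c,"sw5.png",220,160,320,260,6)
E
```

```text
clock: 15.0
eef_pos: [589.4, -46.2, 82.0]
eef_rot: [-1.573, 0.004, 2.442]
wrist_force: [0.6, -5.2, -1.6]
finger_gap: 14.1
{'clock': 15.0, 'joints': [-0.14, 0.51, 1.53, -0.0, 1.1, 2.13], 'eef_pos': [589.4, -46.19, 81.98], 'eef_rot': [-1.57, 0.0, 2.44], 'wrist_force': [0.63, -5.19, -1.63], 'moment': [-0.95, -0.13, -0.03], 'finger_gap': 14.06}
clock: 15.3
eef_pos: [589.4, -46.3, 82.0]
eef_rot: [-1.573, 0.004, 2.381]
wrist_force: [0.8, -2.5, -1.6]
finger_gap: 14.1
{'clock': 15.3, 'joints': [-0.14, 0.51, 1.53, -0.0, 1.1, 2.19], 'eef_pos': [589.4, -46.26, 81.98], 'eef_rot': [-1.57, 0.0, 2.38], 'wrist_force': [0.76, -2.51, -1.55], 'moment': [-0.41, -0.08, -0.02], 'finger_gap': 14.12}
clock: 15.6
eef_pos: [589.4, -46.3, 82.0]
eef_rot: [-1.574, 0.004, 2.318]
wrist_force: [0.7, -2.8, -1.7]
finger_gap: 14.2
{'clock': 15.6, 'joints': [-0.14, 0.51, 1.53, -0.0, 1.1, 2.25], 'eef_pos': [589.37, -46.29, 81.97], 'eef_rot': [-1.57, 0.0, 2.32], 'wrist_force': [0.75, -2.76, -1.67], 'moment': [-0.38, -0.08, -0.01], 'finger_gap': 14.17}
```

View pics/sw5.png

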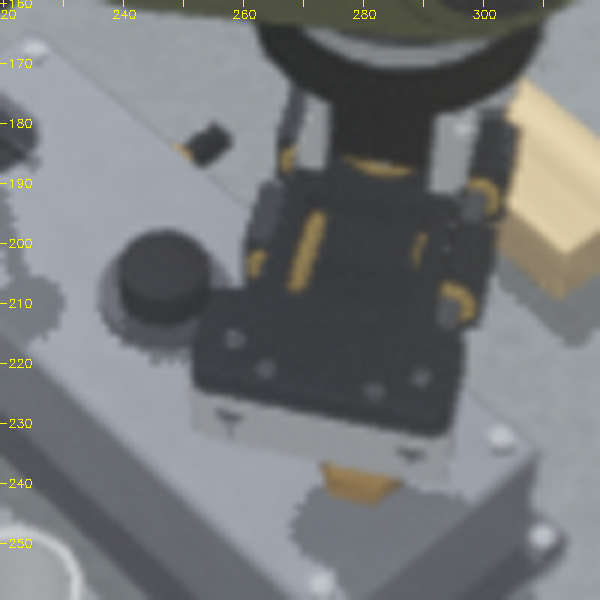

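```bash
python3 -m creep '[{"tx":0,"ty":0,"tz":0,"turn":0.01,"fingers":0},{"tx":0,"ty":0,"tz":0,"turn":0.02,"fingers":0},{"tx":0,"ty":0,"tz":0,"turn":0.02,"fingers":0}]' 25
python3 - <<'E'
from h import *
st()
E
python3 -m creep '[{"tx":0,"ty":0,"tz":0,"turn":0.01,"fingers":0},{"tx":0,"ty":0,"tz":0,"turn":0.02,"fingers":0},{"tx":0,"ty":0,"tz":0,"turn":0.02,"fingers":0}]' 25
python3 - <<'E'
from h import *
st()
E
python3 -m creep '[{"tx":0,"ty":0,"tz":0,"turn":0.01,"fingers":0},{"tx":0,"ty":0,"tz":0,"turn":0.025,"fingers":0},{"tx":0,"ty":0,"tz":0,"turn":0.025,"fingers":0}]' 25
python3 - <<'E'
from h import *
st()
E
```

```text
clock: 15.95
eef_pos: [589.3, -46.3, 82.0]
eef_rot: [-1.574, 0.004, 2.256]
wrist_force: [-0.3, -2.5, -1.2]
finger_gap: 14.3
{'clock': 15.95, 'joints': [-0.14, 0.51, 1.53, -0.0, 1.1, 2.32], 'eef_pos': [589.34, -46.34, 81.95], 'eef_rot': [-1.57, 0.0, 2.26], 'wrist_force': [-0.26, -2.5, -1.19], 'moment': [-0.49, -0.07, -0.01], 'finger_gap': 14.33}
clock: 16.25
eef_pos: [589.3, -46.3, 82.0]
eef_rot: [-1.574, 0.003, 2.195]
wrist_force: [-0.3, -2.9, -1.3]
finger_gap: 14.2
{'clock': 16.25, 'joints': [-0.14, 0.51, 1.53, -0.0, 1.1, 2.38], 'eef_pos': [589.35, -46.34, 81.97], 'eef_rot': [-1.57, 0.0, 2.19], 'wrist_force': [-0.31, -2.86, -1.29], 'moment': [-0.38, -0.03, 0.15], 'finger_gap': 14.24}
clock: 16.55
eef_pos: [589.0, -45.8, 82.0]
eef_rot: [-1.574, 0.002, 2.117]
wrist_force: [-4.8, 1.9, 2.0]
finger_gap: 14.5
{'clock': 16.55, 'joints': [-0.14, 0.51, 1.53, 0.0, 1.1, 2.46], 'eef_pos': [588.98, -45.84, 81.97], 'eef_rot': [-1.57, 0.0, 2.12], 'wrist_force': [-4.8, 1.87, 1.96], 'moment': [0.46, 0.73, 0.08], 'finger_gap': 14.48}
```

The moment rose to 0.15 N·m and then the pads began to slip, so it looks seated. I'll let go and check the wing angle in an image.

```bash
python3 -m creep '[{"tx":0,"ty":0,"tz":0,"turn":0,"fingers":30},{"tx":0,"ty":0,"tz":0,"turn":0,"fingers":50},{"tx":0,"ty":0,"tz":0,"turn":0,"fingers":50},{"tx":0,"ty":-0.2,"tz":0,"turn":0,"fingers":50},{"tx":0,"ty":-0.4,"tz":0,"turn":0,"fingers":50},{"tx":0,"ty":-0.6,"tz":0,"turn":0,"fingers":50},{"tx":0,"ty":-0.6,"tz":0,"turn":0,"fingers":50},{"tx":0,"ty":-0.6,"tz":0,"turn":0,"fingers":50}]'
python3 - <<'E'
from h import *
st()
c=optics.camera("side"); crop(c,"sw6.png",250,190,310,250,10)
for g0 in([586.7,-46.5,112],[588.5,-45.5,112]):
  for a in (3.9,4.0,4.1,4.2):
    ca=YAW-a; d=np.array([np.cos(ca),np.sin(ca),0])
    g=np.array(g0); p=proj(c,[g-28*d,g+28*d]);v=p[1]-p[0]; print(a,p.round(1).tolist(),v.round(1))
E
```

```text
clock: 17.35
eef_pos: [588.8, -45.8, 202.4]
eef_rot: [-1.575, 0.003, 2.118]
wrist_force: [-0.5, -0.0, -0.8]
finger_gap: 50.1
{'clock': 17.35, 'joints': [-0.14, 0.39, 1.41, 0.0, 1.34, 2.45], 'eef_pos': [588.77, -45.85, 202.44], 'eef_rot': [-1.57, 0.0, 2.12], 'wrist_force': [-0.53, -0.04, -0.84], 'moment': [0.11, -0.03, -0.04], 'finger_gap': 50.1}
3.9 [[295.2, 222.8], [264.6, 222.2]] [-30.6  -0.5]
4.0 [[295.1, 224.0], [264.7, 221.0]] [-30.5  -3. ]
4.1 [[295.0, 225.2], [264.9, 219.8]] [-30.1  -5.4]
4.2 [[294.7, 226.5], [265.3, 218.6]] [-29.4  -7.8]
3.9 [[295.6, 222.0], [265.1, 221.4]] [-30.5  -0.5]
4.0 [[295.6, 223.2], [265.2, 220.2]] [-30.4  -3. ]
4.1 [[295.4, 224.4], [265.4, 219.0]] [-30.   -5.4]
4.2 [[295.1, 225.6], [265.8, 217.8]] [-29.3  -7.8]
```

View pics/sw6.png

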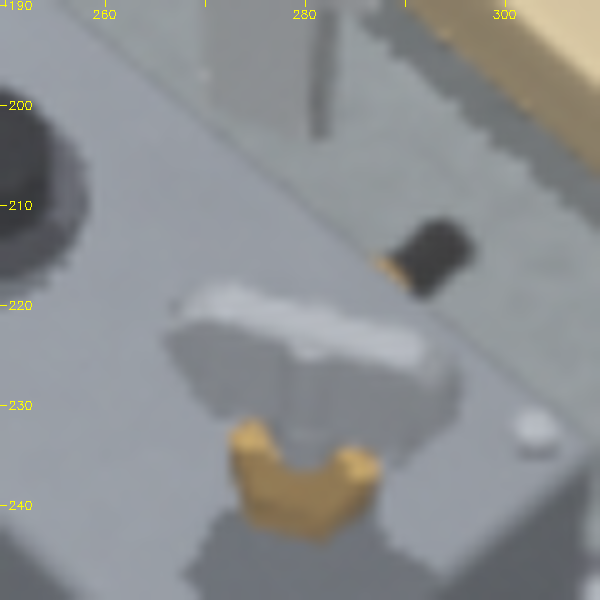

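The wing's top edge runs from about (270,220) to (292,224.5), which puts it at about 4.13–4.2, close to seated but not certain. I'll grip again square to the wings, harder, and twist against the stop.

```bash
python3 -m creep '[{"tx":0,"ty":0.2,"tz":0,"turn":-0.04,"fingers":50},{"tx":0,"ty":0.4,"tz":0,"turn":-0.04,"fingers":50},{"tx":0,"ty":0.55,"tz":0,"turn":-0.04,"fingers":50},{"tx":0,"ty":0.60,"tz":0,"turn":-0.04,"fingers":30},{"tx":0,"ty":0.6,"tz":0,"turn":-0.04,"fingers":0},{"tx":0,"ty":0.6,"tz":0,"turn":-0.04,"fingers":0},{"tx":0,"ty":0.6,"tz":0,"turn":-0.04,"fingers":0},{"tx":0,"ty":0.6,"tz":0,"turn":-0.04,"fingers":0},{"tx":0,"ty":0.6,"tz":0,"turn":-0.04,"fingers":0},{"tx":0,"ty":0.6,"tz":0,"turn":-0.04,"fingers":0}]' 50
python3 - <<'E'
from h import *
st()
E
python3 -m creep '[{"tx":0,"ty":0,"tz":0,"turn":0.01,"fingers":0},{"tx":0,"ty":0,"tz":0,"turn":0.02,"fingers":0},{"tx":0,"ty":0,"tz":0,"turn":0.02,"fingers":0}]' 50
python3 - <<'E'
from h import *
st()
E
```

```text
clock: 18.4
eef_pos: [589.1, -46.1, 82.5]
eef_rot: [-1.574, 0.003, 2.243]
wrist_force: [-2.6, -1.5, 6.8]
finger_gap: 12.9
{'clock': 18.4, 'joints': [-0.14, 0.51, 1.53, 0.0, 1.1, 2.33], 'eef_pos': [589.13, -46.05, 82.51], 'eef_rot': [-1.57, 0.0, 2.24], 'wrist_force': [-2.55, -1.54, 6.82], 'moment': [-0.14, 0.46, 0.01], 'finger_gap': 12.87}
clock: 18.7
eef_pos: [589.1, -46.0, 82.6]
eef_rot: [-1.574, 0.003, 2.18]
wrist_force: [-0.4, -0.6, -2.1]
finger_gap: 12.9
{'clock': 18.7, 'joints': [-0.14, 0.51, 1.53, -0.0, 1.1, 2.39], 'eef_pos': [589.07, -46.04, 82.64], 'eef_rot': [-1.57, 0.0, 2.18], 'wrist_force': [-0.41, -0.65, -2.13], 'moment': [-0.02, 0.08, 0.19], 'finger_gap': 12.92}
```

```bash
python3 -m creep '[{"tx":0,"ty":0,"tz":0,"turn":0.01,"fingers":0},{"tx":0,"ty":0,"tz":0,"turn":0.015,"fingers":0},{"tx":0,"ty":0,"tz":0,"turn":0.015,"fingers":0}]' 50
python3 - <<'E'
from h import *
st()
E
python3 -m creep '[{"tx":0,"ty":0,"tz":0,"turn":0.01,"fingers":0},{"tx":0,"ty":0,"tz":0,"turn":0.015,"fingers":0},{"tx":0,"ty":0,"tz":0,"turn":0.015,"fingers":0}]' 50
python3 - <<'E'
from h import *
st()
E
```

```text
clock: 19.0
eef_pos: [589.1, -46.0, 82.7]
eef_rot: [-1.574, 0.003, 2.134]
wrist_force: [0.2, -0.9, -3.1]
finger_gap: 13.0
{'clock': 19.0, 'joints': [-0.14, 0.51, 1.53, -0.0, 1.1, 2.44], 'eef_pos': [589.07, -46.03, 82.68], 'eef_rot': [-1.57, 0.0, 2.13], 'wrist_force': [0.21, -0.87, -3.14], 'moment': [0.01, -0.03, 0.31], 'finger_gap': 12.95}
clock: 19.3
eef_pos: [589.1, -46.0, 82.7]
eef_rot: [-1.574, 0.003, 2.087]
wrist_force: [0.3, -0.8, -3.0]
finger_gap: 12.8
{'clock': 19.3, 'joints': [-0.14, 0.51, 1.53, -0.0, 1.1, 2.49], 'eef_pos': [589.06, -46.04, 82.67], 'eef_rot': [-1.57, 0.0, 2.09], 'wrist_force': [0.27, -0.77, -2.96], 'moment': [-0.0, -0.03, 0.37], 'finger_gap': 12.83}
```

The moment rose steadily to 0.37 N·m, so it is hard against the stop. Now I back off a quarter turn plus some allowance for the wind-up.

```bash
python3 -m creep '[{"tx":0,"ty":0,"tz":0,"turn":-0.03,"fingers":0},{"tx":0,"ty":0,"tz":0,"turn":-0.06,"fingers":0},{"tx":0,"ty":0,"tz":0,"turn":-0.09,"fingers":0},{"tx":0,"ty":0,"tz":0,"turn":-0.12,"fingers":0},{"tx":0,"ty":0,"tz":0,"turn":-0.15,"fingers":0},{"tx":0,"ty":0,"tz":0,"turn":-0.18,"fingers":0},{"tx":0,"ty":0,"tz":0,"turn":-0.21,"fingers":0},{"tx":0,"ty":0,"tz":0,"turn":-0.24,"fingers":0},{"tx":0,"ty":0,"tz":0,"turn":-0.27,"fingers":0},{"tx":0,"ty":0,"tz":0,"turn":-0.30,"fingers":0},{"tx":0,"ty":0,"tz":0,"turn":-0.33,"fingers":0},{"tx":0,"ty":0,"tz":0,"turn":-0.36,"fingers":0},{"tx":0,"ty":0,"tz":0,"turn":-0.39,"fingers":0},{"tx":0,"ty":0,"tz":0,"turn":-0.42,"fingers":0},{"tx":0,"ty":0,"tz":0,"turn":-0.45,"fingers":0},{"tx":0,"ty":0,"tz":0,"turn":-0.48,"fingers":0},{"tx":0,"ty":0,"tz":0,"turn":-0.51,"fingers":0},{"tx":0,"ty":0,"tz":0,"turn":-0.525,"fingers":0},{"tx":0,"ty":0,"tz":0,"turn":-0.525,"fingers":0},{"tx":0,"ty":0,"tz":0,"turn":-0.525,"fingers":0}]' 50
python3 - <<'E'
from h import *
st()
E
python3 -m creep '[{"tx":0,"ty":0,"tz":0,"turn":0,"fingers":30},{"tx":0,"ty":0,"tz":0,"turn":0,"fingers":50},{"tx":0,"ty":0,"tz":0,"turn":0,"fingers":50},{"tx":0,"ty":-0.2,"tz":0,"turn":0,"fingers":50},{"tx":0,"ty":-0.4,"tz":0,"turn":0,"fingers":50},{"tx":0,"ty":-0.6,"tz":0,"turn":0,"fingers":50},{"tx":0,"ty":-0.6,"tz":0,"turn":0,"fingers":50},{"tx":0,"ty":-0.6,"tz":0,"turn":0,"fingers":50}]'
python3 - <<'E'
from h import *
st()
c=optics.camera("side"); crop(c,"sw7.png",250,190,310,250,10)
for g0 in([588,-46,112],):
  for a in (2.3,2.4,2.5,2.63,2.75,2.85):
    ca=YAW-a; d=np.array([np.cos(ca),np.sin(ca),0])
    g=np.array(g0); p=proj(c,[g-28*d,g+28*d]);v=p[1]-p[0]; print(a,p.round(1).tolist(),v.round(1))
E
```

```text
clock: 21.3
eef_pos: [589.1, -46.0, 82.7]
eef_rot: [-1.568, 0.004, -2.548]
wrist_force: [1.5, 0.2, -2.9]
finger_gap: 13.0
{'clock': 21.3, 'joints': [-0.14, 0.51, 1.53, 0.0, 1.1, 0.84], 'eef_pos': [589.11, -45.98, 82.7], 'eef_rot': [-1.57, 0.0, -2.55], 'wrist_force': [1.52, 0.24, -2.94], 'moment': [0.12, -0.24, 0.06], 'finger_gap': 12.98}
clock: 22.1
eef_pos: [588.7, -46.0, 203.2]
eef_rot: [-1.567, 0.005, -2.548]
wrist_force: [-1.0, -0.1, -0.2]
finger_gap: 50.1
{'clock': 22.1, 'joints': [-0.14, 0.39, 1.41, 0.0, 1.34, 0.84], 'eef_pos': [588.7, -45.95, 203.23], 'eef_rot': [-1.57, 0.0, -2.55], 'wrist_force': [-1.03, -0.11, -0.16], 'moment': [0.02, -0.01, -0.01], 'finger_gap': 50.08}
2.3 [[279.6, 209.9], [281.0, 234.7]] [ 1.4 24.8]
2.4 [[281.1, 210.0], [279.4, 234.6]] [-1.6 24.7]
2.5 [[282.6, 210.1], [277.9, 234.5]] [-4.7 24.3]
2.63 [[284.5, 210.5], [275.9, 234.0]] [-8.6 23.5]
2.75 [[286.2, 211.1], [274.1, 233.5]] [-12.   22.4]
2.85 [[287.5, 211.6], [272.8, 232.8]] [-14.8  21.2]
```

View pics/sw7.png

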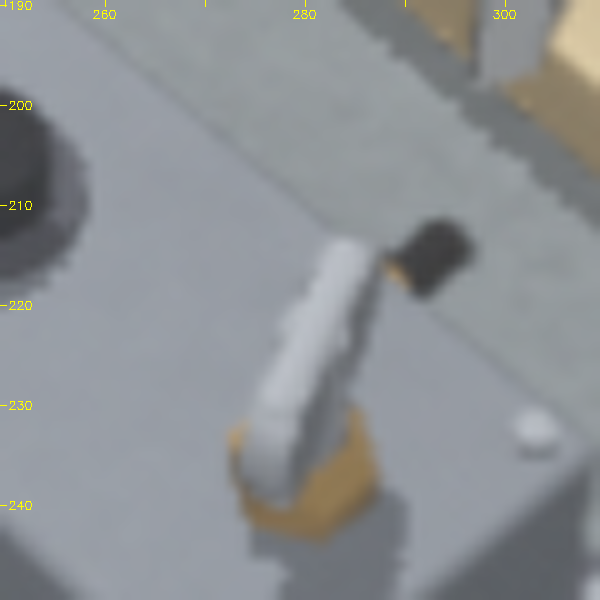

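The wing's top edge runs from (284,214) to (277.5,231), an angle of about 2.65 against the 2.63 wanted. I'll grip again, square to it.

```bash
python3 -m creep '[{"tx":0,"ty":0.2,"tz":0.001,"turn":-0.018,"fingers":50},{"tx":0,"ty":0.4,"tz":0.001,"turn":-0.018,"fingers":50},{"tx":0,"ty":0.55,"tz":0.001,"turn":-0.018,"fingers":50},{"tx":0,"ty":0.60,"tz":0.001,"turn":-0.018,"fingers":30},{"tx":0,"ty":0.6,"tz":0.001,"turn":-0.018,"fingers":0},{"tx":0,"ty":0.6,"tz":0.001,"turn":-0.018,"fingers":0},{"tx":0,"ty":0.6,"tz":0.001,"turn":-0.018,"fingers":0},{"tx":0,"ty":0.6,"tz":0.001,"turn":-0.018,"fingers":0},{"tx":0,"ty":0.6,"tz":0.001,"turn":-0.018,"fingers":0},{"tx":0,"ty":0.6,"tz":0.001,"turn":-0.018,"fingers":0},{"tx":0,"ty":0.6,"tz":0.001,"turn":-0.018,"fingers":0},{"tx":0,"ty":0.6,"tz":0.001,"turn":-0.018,"fingers":0},{"tx":0,"ty":0.6,"tz":0.001,"turn":-0.018,"fingers":0},{"tx":0,"ty":0.6,"tz":0.001,"turn":-0.018,"fingers":0}]' 40
python3 - <<'E'
from h import *
st()
c=optics.camera("side"); crop(c,"sw8.png",180,130,320,270,4)
c=optics.camera("top"); crop(c,"tw8.png",170,140,320,290,4)
st()
E
```

```text
clock: 23.55
eef_pos: [589.3, -45.9, 83.3]
eef_rot: [-1.567, 0.004, -2.492]
wrist_force: [-1.7, 2.5, 6.7]
finger_gap: 12.9
{'clock': 23.55, 'joints': [-0.14, 0.51, 1.53, 0.0, 1.1, 0.78], 'eef_pos': [589.29, -45.93, 83.29], 'eef_rot': [-1.57, 0.0, -2.49], 'wrist_force': [-1.65, 2.48, 6.71], 'moment': [0.43, 0.42, -0.08], 'finger_gap': 12.88}
{'clock': 23.65, 'joints': [-0.14, 0.51, 1.53, 0.0, 1.1, 0.78], 'eef_pos': [589.27, -45.92, 83.28], 'eef_rot': [-1.57, 0.0, -2.49], 'wrist_force': [-1.88, 2.64, 5.68], 'moment': [0.44, 0.45, -0.08], 'finger_gap': 12.83}
```

View pics/sw8.png

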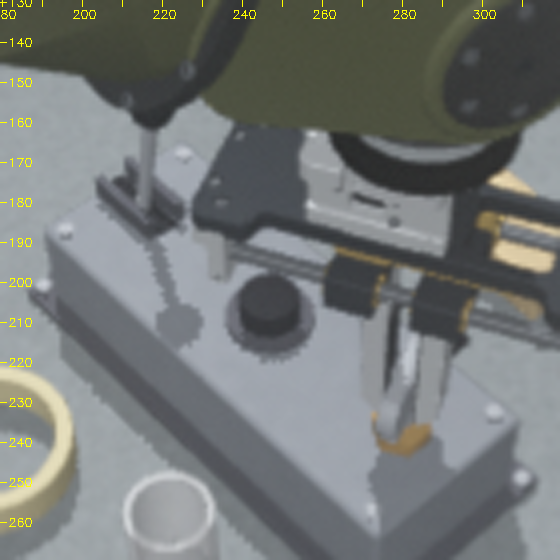

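View pics/tw8.png

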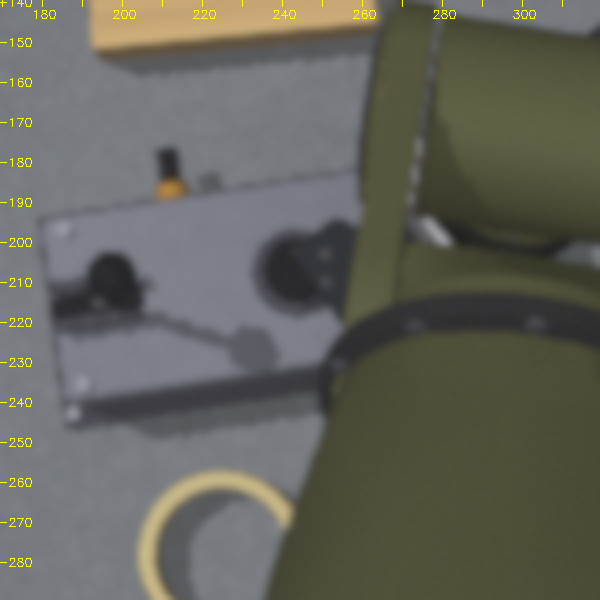

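The side view shows the lever upright at (216,165), the button out at (247,205) and the wings between the pads at about (281,225). The bystanders are where they were. The grip is on and the readings are still, so I'm handing in.

```bash
python3 -c "
from cell import manip
print(manip.sign_off())"
```

```text
the job is handed in; nothing more can be done
None
```

I finished the cut-out check and handed it in at about 24 s, with the gripper holding the thumbscrew at a 40 N grip setting.

- **Button and lever:** I pressed the test button about 5 mm and the lever dropped by itself. I lifted it by the ball over the top and let go, and it has stayed up. The last pictures show the lever up and the button out.
- **Seating the thumbscrew:** On the first clockwise turn the pads slipped near the stop, and the picture put the angle at only about 4.13–4.2 rad. I gripped it again harder and turned until the moment rose to 0.37 N·m, against 0.04 N·m for free turning, so I take it as seated.
- **Backing off:** After backing off, a picture put the thumbscrew at about 2.65 rad, against a target of 2.63. I then gripped it again square to the wings. The angle comes from the picture with an error of roughly 0.05 rad.
- **Grip width:** The fingers stop at 12.9 mm, wider than the 10 mm wings. I think they bear on a central rib, but I couldn't confirm that.
- **Loose items:** The tape roll, tube and plywood were not touched and looked unmoved as far as the last pictures show them.

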